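# Set the polishing speed on the orange thumbwheel

### The arm

A 6-joint arm with a two-finger parallel gripper is mounted at the origin on the work surface. World frame = base frame: x ahead of the robot, y to its left, z up, the work surface at z = 0. Lengths are in mm, angles in rad, forces in N, time in s.
With the tool pointing down it reaches from about 275 to 825 mm from the base axis. Payload 5.2 kg.
Tool frame: the origin (TCP) lies between the finger pads; the fingertips stand 11 mm ahead of it and the grasp point (between the pads) lies 8 mm behind it; x points along the fingers, y is the direction in which the jaws open and shut, and the axes are right-handed (so a half turn about x gives the same grasp; the last joint's range is limited). The gripper opens to 93 mm and grips with 3 to 60 N. Pads are 15 mm wide; open, the fingers measure 128 mm over their backs; the gripper's body (75 mm by 188 mm) begins 65 mm behind the grasp point.
Start: joints at [1.005, 0.259, 1.535, -0, 1.348, -0.203], TCP at [195.17, 514.212, 229.653] pointing down, gripper open.
Joint ranges: [-3.14, 3.14], [-0.91, 2.08], [0.19, 2.58], [-1.22, 4.36], [0.22, 2.71], [-3.12, 3.12]. Speed limits (rad/s): [2.57, 2.57, 3.14, 3.14, 3.14, 3.14].

### API

Orientations are given as a rotation vector (axis times angle).
In Python, from cell import env, eyes gives the robot as it stands.
- The arm moves only by the tool apply_moves, never from a script. Its argument "rows" is one flat list of numbers, 4 for each row, row after row: the shift along the tool's x, y, z in mm, then the turn about the tool's x in rad. A call has 1 to 5 rows; each row is the pose to reach, as a shift and turn from the pose measured when the call began, along the tool's axes at that moment; what a row does not reach only later rows make up. A row lasts 1/10 s, in which the tool goes at most 50 mm and 8.59 degrees, less where a joint would pass 70% of its speed; a pose out of reach is approached as far as the arm can. A call with a gripper value outside its range is refused whole. "claw" is the opening, from 0 (shut) to 1 (fully open), set as the call begins (left out, the last holds). The fingers move at their own pace and stop on an object; the grip force is fixed at half the most. Time passes only in rows, so rows that repeat a pose let the fingers close. It gives the time, the measured TCP pose, the force and the opening at its end, in the units of the state.
- env.sense(): the state, without advancing time (a new reading comes with each control period).
- eyes.snapshot(name): name is "side" or "top" or "wrist"; returns the picture (400x640x3 uint8, blue, green, red); there is no depth.
- eyes.calibration(name): a dict with "intrinsics" (3x3 intrinsics, pixels), "rvec" (rotation vector, rad) and "tvec" (3), from world to camera coordinates, as OpenCV has them; the wrist camera has in their place "mount" (4x4, takes a point from camera to tool coordinates, whose origin is the TCP and whose axes are the tool frame's). Camera axes: x right, y down, z forward; pixel columns grow to the right and rows downward; lengths in mm; the calibration is good to about 2 mm. A picture is of the moment at which its call begins: read the wrist's pose just before it. calibration takes no time and is no camera call.
- env.close_job(): hands the job in, once; it reports no verdict.
The state is a dict: "t": time; "joint_positions": joint angles; "joint_velocities": joint speeds; "tau": joint torques, N m; "tool_pos": TCP position; "eef_rot": TCP orientation; "wrist_force": force on the tool from outside, world axes, zero at the start; "torque": the same for the moment, N m; "opening": opening from 0.0 (shut) to 1.0 (fully open).
Only numpy, scipy, OpenCV 4.12 (cv2) and the standard library are available. Lean on these libraries where they do the work, as an engineer would, in place of code of your own. Each camera call takes 0.05 s, during which the arm holds its last target. There are 200 camera calls.

### The job

Before the forged leaves are polished, set the spindle speed on the regulator with the orange thumbwheel: roll that wheel in its slot until its white bar stands on top, level with the white index lines on either side of its slot, and take the hand away. Leave the blue and the green wheel as they are.

Things in the scene. Friction and masses are not known exactly. Their poses are not given: they have to be found in the camera images.
- orange_top (a point): Highest point of the ORANGE wheel's rim (fixed, does not turn), 78 mm above the table, over the middle of a grey box fixed to the table, 120 (x) x 90 (y) x 66 mm high. The wheel, radius 35, width 16 mm, axle along y, stands 12 mm out of a slot 64 (x) x 20 mm in the black top plate. Box axes: x along the slot, z up. White index lines on the plate at x = 0 on both sides of the slot.
- orange_wheel (a joint): Orange wheel's angle, rad, stops at -1.1 and 1.1. 0: white bar (7 mm wide) on top, at the index lines; positive: bar towards the box's +x. Starts 0.5 to 0.78, so its top must move to -x, 35 mm per rad. Driven by friction: press on top and move along x. 0.6 N at the rim turns it; it stays where left. The axle is sprung: gives from 3 N, then 1.5 N per mm, up to 6 mm down.
- blue_bar (a point): The white bar on the rim of the BLUE wheel of an identical regulator (35 mm from that wheel's axle; it turns with the wheel). Not to be turned.
- green_bar (a point): The white bar on the rim of the GREEN wheel of a third, identical regulator (35 mm from that wheel's axle; it turns with the wheel). Not to be turned.

How it is judged (in metres and radians):
At the end, for the whole second after the job is handed in: The orange wheel is at rest with its white bar within 0.25 rad (about 9 mm along the rim) of the top, and the bars of the blue and green wheels are within 8 mm of where they started (value of joint orange_wheel between -0.25 and 0.25 rad and velocity of joint orange_wheel between -0.1 and 0.1 rad/s and distance of each of blue_bar, green_bar from where it was at the start of the episode below 0.008 m); the robot touches nothing.
It fails at once if the blue wheel is turned or pushed (its bar moves more than 8 mm) (distance of blue_bar from where it was at the start of the episode above 0.008 m).
It fails at once if the green wheel is turned or pushed (its bar moves more than 8 mm) (distance of green_bar from where it was at the start of the episode above 0.008 m).
It also fails if it takes over 29 s, if anything falls off the work surface, if the arm or the gripper's body presses on something with over 40 N, if the wrist force passes 120 N, or if a joint passes its speed limit or range.

## Working session

There is one attempt and no reset: what is moved stays moved. The work goes in short steps, Python scripts to look and compute and a tool call to move; the robot and the scene stay as the last step left them, time stands still between calls to the robot, and variables do not carry over. Pictures are saved under pics/ and viewed, about 8 in all and at most 12, crops included, and the job is handed in when it is done.

Besides the shell and the picture viewer there is one more tool, called after ">>>" by a JSON object that holds its "method" and its "body", one argument or row to a line. apply_moves: Moves the arm, as the interface text tells. Its arguments: {"type":"object","properties":{"rows":{"type":"array","items":{"type":"number"}},"claw":{"type":"number"}},"required":["rows"]}

```bash
mkdir -p pics
python3 - <<'E'
from cell import env, eyes
import cv2, numpy as np
s=env.sense(); print(s)
for n in ("top","side"):
    im=eyes.snapshot(n); cv2.imwrite(f"pics/{n}0.png",im)
    c=eyes.calibration(n); print(n,{k:np.round(v,3).tolist() for k,v in c.items()})
print(eyes.calibration("wrist"))
E
```

```text
{'t': 0.0, 'joint_positions': array([ 1.00521925e+00,  2.59301750e-01,  1.53606412e+00, -2.13564462e-05,
        1.34800008e+00, -2.02840310e-01]), 'joint_velocities': array([ 0.00064669, -0.00039447, -0.00028614, -0.00058969,  0.00035824,
        0.00023143]), 'tau': array([ 6.56431257e-04, -4.37312186e+01, -2.84007490e+01,  7.19195441e-02,
        4.18030797e-02, -1.38854521e-04]), 'tool_pos': array([194.87891721, 513.75864453, 228.84750445]), 'eef_rot': array([ 0.28332836,  1.55264088, -0.28593496]), 'wrist_force': array([-0.65996009, -1.79290149, -0.47900398]), 'torque': array([ 0.03628021, -0.019174  , -0.00369657]), 'opening': 1.002331140324599}
top {'intrinsics': [[380.382, 0.0, 322.77], [0.0, 380.382, 202.222], [0.0, 0.0, 1.0]], 'rvec': [2.205, -2.198, 0.08], 'tvec': [-15.795, 532.767, 751.476]}
side {'intrinsics': [[384.405, 0.0, 323.271], [0.0, 384.405, 194.393], [0.0, 0.0, 1.0]], 'rvec': [2.064, -0.454, 0.237], 'tvec': [-503.059, 190.338, 613.799]}
{'intrinsics': array([[303.89706786,   0.        , 322.53993821],
       [  0.        , 303.89706786, 199.05653745],
       [  0.        ,   0.        ,   1.        ]]), 'mount': array([[ 4.90373861e-04, -2.71549788e-01,  9.62424268e-01,
        -1.55801810e+02],
       [ 9.99999471e-01, -7.36558893e-04, -7.17340612e-04,
         2.51736991e-01],
       [ 9.03675844e-04,  9.62424111e-01,  2.71549283e-01,
        -7.53650927e+01],
       [ 0.00000000e+00,  0.00000000e+00,  0.00000000e+00,
         1.00000000e+00]])}
```

View pics/top0.png

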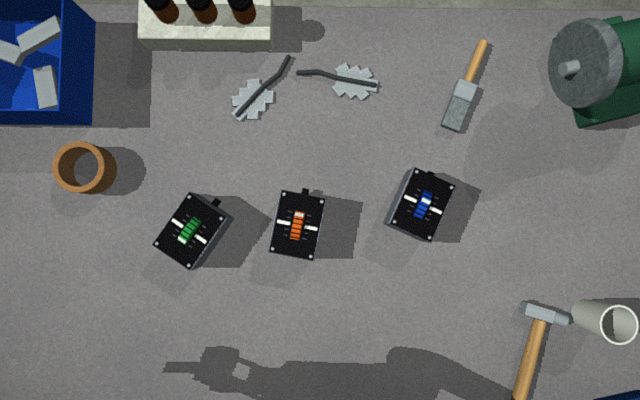

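View pics/side0.png

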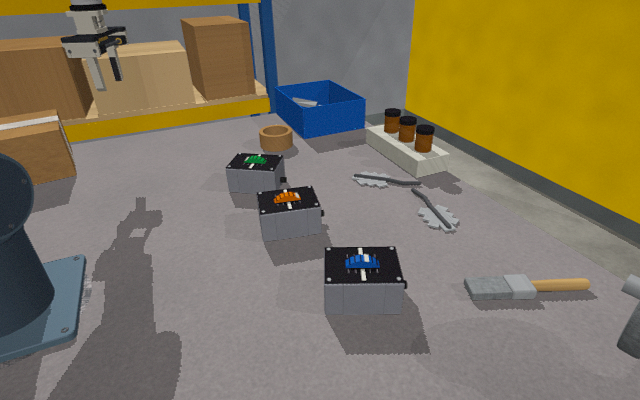

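The top view shows green (190,231), orange (298,226) and blue (424,204). The orange bar is near (299,213), on the image-up side. I'll zoom in and unproject.

```bash
cat > h.py <<'E'
import numpy as np, cv2
from cell import env, eyes
def unproj(n,px,z):
    c=eyes.calibration(n); R=cv2.Rodrigues(np.array(c["rvec"],float))[0]; t=np.array(c["tvec"],float).ravel()
    C=-R.T@t; out=[]
    for p in np.atleast_2d(px):
        d=R.T@np.linalg.inv(c["intrinsics"])@np.array([p[0],p[1],1.]); out.append(C+d*(z-C[2])/d[2])
    return np.array(out)
E
python3 - <<'E'
from h import *
im=cv2.imread("pics/top0.png")
cv2.imwrite("pics/crop.png",cv2.resize(im[180:270,250:350],None,fx=6,fy=6,interpolation=cv2.INTER_CUBIC))
# white index lines, near orange
m=(im.min(2)>170).astype(np.uint8); n,l,st,ce=cv2.connectedComponentsWithStats(m[180:270,265:330])
for i in range(1,n): print(st[i][4],ce[i]+[265,180],unproj("top",ce[i]+[265,180],66)[0].round(1))
hsv=cv2.cvtColor(im,cv2.COLOR_BGR2HSV); o=cv2.inRange(hsv,(5,150,90),(20,255,255))[180:270,265:330]
v=np.argwhere(o)[:,::-1]+[265,180]; print(v.min(0),v.max(0),v.mean(0),unproj("top",v.mean(0),74))
for nm,p in (("g",(190,231)),("b",(424,204))): print(nm,unproj("top",p,74))
E
```

```text
4 [283.5 193.5] [546.1  60.5  66. ]
3 [321.33333333 201.33333333] [531.6 -10.6  66. ]
22 [298.59090909 214.27272727] [507.2  32.   66. ]
43 [283. 222.] [492.7  61.   66. ]
34 [311.23529412 227.73529412] [482.1   8.2  66. ]
2 [272.  248.5] [443.3  81.1  66. ]
2 [310.5 256. ] [429.5   9.3  66. ]
[290 211] [304 239] [296.31140351 226.86842105] [[483.69532258  35.67414913  74.        ]]
g [[475.63672301 231.06003206  74.        ]]
b [[ 526.87693492 -202.19911143   74.        ]]
```

View pics/crop.png

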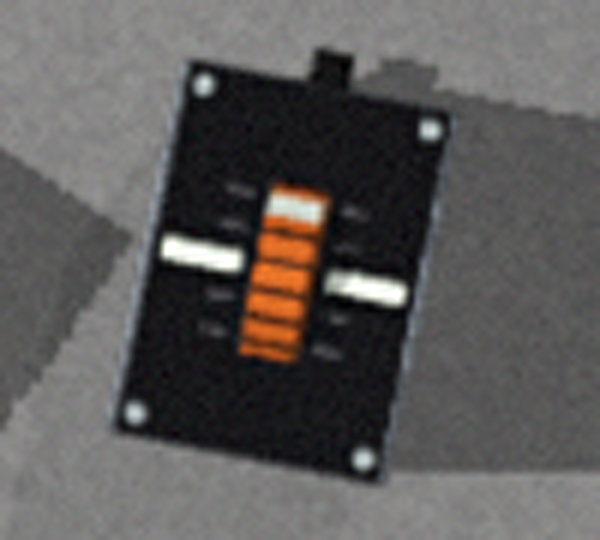

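```bash
cat >> h.py <<'E'
from scipy.spatial.transform import Rotation as Rot
P=np.array([487.5,34.9,78.]); X=np.array([.980,-.197,0]); Y=np.array([.197,.980,0])
def go(bx,h,by=0):
    "tool shift to put fingertip at box-x bx, h above wheel top"
    s=env.sense(); R=Rot.from_rotvec(s["eef_rot"]).as_matrix()
    tgt=P+X*bx+Y*by+[0,0,h+11]
    d=R.T@(tgt-s["tool_pos"]); yt=R.T@X; a=np.arctan2(yt[2],yt[1]); a=(a+np.pi/2)%np.pi-np.pi/2
    e=s["tool_pos"]-[0,0,11]-P
    print("t",s["t"],"shift",d.round(1),"turn",a.round(3),"now bx,by,h",(e@X).round(1),(e@Y).round(1),e[2].round(1),"F",s["wrist_force"].round(2),"tilt",R[:,0].round(3),"ytool",R[:,1].round(3),"q6",s["joint_positions"][5].round(2))
E
python3 -c "
from h import *
go(11,60);go(11,15)"
```

```text
t 0.1 shift [  80.3 -342.   454.4] turn 1.406 now bx,by,h -381.1 411.7 139.9 F [ 0.93 -0.53 -0.89] tilt [-0.001 -0.001 -1.   ] ytool [ 0.355  0.935 -0.002] q6 -0.2
t 0.1 shift [ 125.3 -341.9  454.4] turn 1.406 now bx,by,h -381.1 411.7 139.9 F [ 0.93 -0.53 -0.89] tilt [-0.001 -0.001 -1.   ] ytool [ 0.355  0.935 -0.002] q6 -0.2
```

>>> {"method": "apply_moves", "body": {
  "rows": [0, -150, 200, 0.6, 0, -150, 200, 0.6, 0, -150, 200, 0.6, 0, -150, 200, 0.6, 0, -150, 200, 0.6],
  "claw": 0
}}

```text
t: 0.6
tool_pos: [328.9, 301.0, 228.9]
eef_rot: [0.752, 1.436, -0.755]
wrist_force: [1.4, 0.9, 0.0]
opening: 0.621
```

```bash
python3 -c "
from h import *
go(11,60)"
```

```text
t 0.6 shift [ 80.1 -12.9 317. ] turn 0.803 now bx,by,h -207.8 229.6 139.9 F [1.39 0.89 0.02] tilt [-0.001 -0.001 -1.   ] ytool [ 0.823  0.568 -0.002] q6 -0.11
```

>>> {"method": "apply_moves", "body": {
  "rows": [0, -13, 317, 0.8, 0, -13, 317, 0.8, 0, -13, 317, 0.8, 0, -13, 317, 0.8, 0, -13, 317, 0.8]
}}

```text
t: 1.1
tool_pos: [462.1, 89.2, 229.0]
eef_rot: [1.316, 1.135, -1.319]
wrist_force: [0.2, 0.5, -0.0]
opening: 0.189
```

>>> {"method": "apply_moves", "body": {
  "rows": [0, 0, 0, 0, 0, 0, 0, 0]
}}

```text
t: 1.3
tool_pos: [462.1, 88.1, 228.3]
eef_rot: [1.317, 1.135, -1.322]
wrist_force: [-0.6, -0.2, -0.0]
opening: 0.027
```

```bash
python3 -c "
from h import *
go(11,15)"
```

```text
t 1.3 shift [124.3  44.5  49.2] turn 0.048 now bx,by,h -35.4 47.1 139.3 F [-0.57 -0.2  -0.03] tilt [-0.003 -0.001 -1.   ] ytool [ 0.989 -0.15  -0.003] q6 0.1
```

>>> {"method": "apply_moves", "body": {
  "rows": [30, 44.5, 49, 0.048, 60, 44.5, 49, 0.048, 90, 44.5, 49, 0.048, 115, 44.5, 49, 0.048, 124, 44.5, 49, 0.048],
  "claw": 0
}}

```text
t: 1.8
tool_pos: [495.7, 34.8, 101.8]
eef_rot: [1.348, 1.116, -1.359]
wrist_force: [-0.8, 1.0, 0.2]
opening: 0.005
```

```bash
python3 -c "
from h import *
go(11,2)
a=eyes.snapshot('side')[150:260,210:370];b=eyes.snapshot('wrist')
cv2.imwrite('pics/a.png',np.vstack([cv2.resize(a,(480,330)),cv2.resize(b,(480,270))]))
"
```

```text
t 1.8 shift [10.7  3.   1.5] turn 0.003 now bx,by,h 8.0 1.5 12.8 F [-0.79  0.99  0.16] tilt [-0.008  0.    -1.   ] ytool [ 0.981 -0.194 -0.008] q6 0.04
```

View pics/a.png

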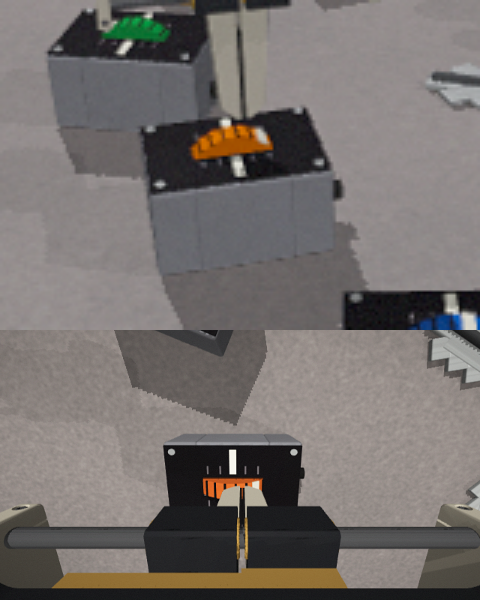

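The side crop shows the fingertips just above the orange wheel, with the bar on the +x side. I'll move down gently and fit the bar angle.

```bash
cat >> h.py <<'E'
def pix(n,p):
    c=eyes.calibration(n); return cv2.projectPoints(np.array([p],float),np.array(c["rvec"],float),np.array(c["tvec"],float),c["intrinsics"],None)[0].ravel()
def ang(px,n="top"):
    th=np.linspace(-.9,.9,181); e=[np.linalg.norm(pix(n,P+X*35*np.sin(t)+[0,0,35*np.cos(t)-35])-px) for t in th]
    i=int(np.argmin(e)); print("theta",th[i].round(2),"err px",round(e[i],2))
E
python3 -c "
from h import *
ang([298.6,214.3]); go(12,1)"
```

```text
theta 0.6 err px 0.37
t 1.9 shift [13.3  2.7  1.4] turn 0.002 now bx,by,h 9.3 1.4 14.4 F [-0.17  0.15  0.35] tilt [-0.006 -0.    -1.   ] ytool [ 0.981 -0.195 -0.006] q6 0.04
```

>>> {"method": "apply_moves", "body": {
  "rows": [5, 3.5, 1.5, 0, 10, 3.5, 1.5, 0, 10, 3.5, 1.5, 0]
}}

```text
t: 2.2
tool_pos: [500.2, 32.5, 93.6]
eef_rot: [1.349, 1.114, -1.356]
wrist_force: [-0.2, 0.1, -0.5]
opening: 0.008
```

```bash
python3 -c "
from h import *
go(11,-2)"
```

```text
t 2.2 shift [ 6.6 -1.9  0.1] turn 0.003 now bx,by,h 12.9 0.1 4.6 F [-0.22  0.12 -0.49] tilt [-0.005 -0.    -1.   ] ytool [ 0.981 -0.194 -0.005] q6 0.04
```

>>> {"method": "apply_moves", "body": {
  "rows": [2, -1.5, 0, 0, 4, -1.5, 0, 0, 6, -1.5, 0, 0, 6.5, -1.5, 0, 0, 6.5, -1.5, 0, 0]
}}

```text
t: 2.7
tool_pos: [499.2, 32.7, 87.5]
eef_rot: [1.349, 1.113, -1.355]
wrist_force: [-0.4, 0.5, 3.5]
opening: 0.004
```

```bash
python3 -c "
from h import *
go(11,-2)"
```

```text
t 2.7 shift [ 0.5 -0.9  0.1] turn 0.003 now bx,by,h 11.9 0.1 -1.5 F [-0.43  0.48  3.47] tilt [-0.004 -0.    -1.   ] ytool [ 0.981 -0.194 -0.004] q6 0.04
```

>>> {"method": "apply_moves", "body": {
  "rows": [1.2, 0, 0, 0, 1.2, -5, 0, 0, 1.2, -10, 0, 0, 1.2, -15, 0, 0, 1.2, -20, 0, 0]
}}

```text
t: 3.2
tool_pos: [479.6, 36.6, 86.8]
eef_rot: [1.35, 1.112, -1.355]
wrist_force: [0.4, 0.2, 4.7]
opening: -0.0
```

>>> {"method": "apply_moves", "body": {
  "rows": [0, 0, 0, 0]
}}

```text
t: 3.3
tool_pos: [478.5, 36.8, 87.0]
eef_rot: [1.349, 1.112, -1.355]
wrist_force: [-0.9, 0.1, 4.7]
opening: -0.001
```

```bash
python3 -c "
from h import *
go(-9,0)"
```

```text
t 3.3 shift [-2.   0.2  0.1] turn 0.003 now bx,by,h -9.2 0.1 -2.0 F [-0.94  0.12  4.73] tilt [-0.004 -0.001 -1.   ] ytool [ 0.981 -0.194 -0.004] q6 0.04
```

Stroke was about 21 mm under 4.7 N. I'll lift straight up and look.

>>> {"method": "apply_moves", "body": {
  "rows": [-10, 0, 0, 0, -40, 0, 0, 0, -80, 0, 0, 0, -120, 0, 0, 0, -120, 0, 0, 0]
}}

```text
t: 3.8
tool_pos: [481.7, 36.5, 212.5]
eef_rot: [1.353, 1.105, -1.348]
wrist_force: [0.8, -0.1, 0.3]
opening: 0.007
```

```bash
python3 -c "
from h import *
go(0,0)
a=eyes.snapshot('side')[150:260,210:370];b=eyes.snapshot('wrist');c=eyes.snapshot('top')
cv2.imwrite('pics/b.png',np.vstack([cv2.resize(a,(480,330)),np.hstack([cv2.resize(b,(400,250)),cv2.resize(c,(400,250))])[:, :480]]) if 0 else np.hstack([cv2.resize(a,(400,275)),cv2.resize(b[:275],(400,275))]))
cv2.imwrite('pics/c.png',c)
"
```

```text
t 3.8 shift [123.6   5.3   0.4] turn 0.003 now bx,by,h -6.0 0.5 123.5 F [ 0.8  -0.1   0.27] tilt [ 0.006 -0.002 -1.   ] ytool [ 0.981 -0.194  0.006] q6 0.04
```

View pics/b.png

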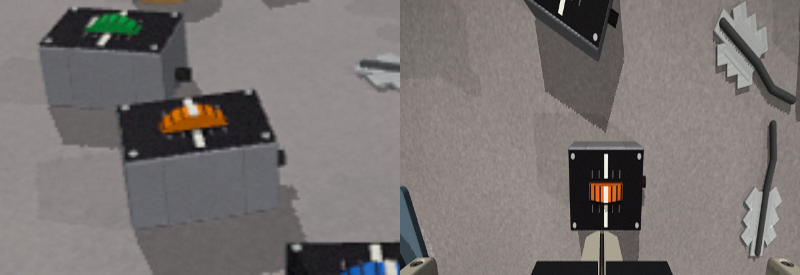

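Side and wrist views both show the orange bar in line with the index lines, at (192,108) and (605,194). I'll check it numerically, compare blue and green with the first pictures, and hand in if all is good.

Run:
```python
from h import *
a=eyes.snapshot('side'); m=(a.min(2)>150).astype(np.uint8)[185:215,270:310]
n,l,st,ce=cv2.connectedComponentsWithStats(m)
for i in range(1,n): print(st[i], (ce[i]+[270,185]).round(1))
print("expected bar px side, th=-.25,0,.25",[pix('side',P+X*35*np.sin(t)+[0,0,35*np.cos(t)-35]).round(1).tolist() for t in (-.25,0,.25)])
a0=cv2.imread('pics/side0.png')
for k,(x0,x1,y0,y1) in {'green':(235,275,152,168),'blue':(340,385,245,275)}.items():
    print(k,'max/mean diff',cv2.absdiff(a,a0)[y0:y1,x0:x1].max(),cv2.absdiff(a,a0)[y0:y1,x0:x1].mean().round(2))
s=env.sense(); print(s['t'],s['tool_pos'].round(1),np.abs(s['joint_velocities']).max())
```

```text
[39  1  1  1  1] [309. 186.]
[14  5  5  6 20] [286.  192.6]
[18 17  4  7 18] [289.3 205.4]
expected bar px side, th=-.25,0,.25 [[281.9, 195.0], [286.2, 194.0], [290.5, 193.9]]
green max/mean diff 24 3.4
blue max/mean diff 69 7.49
4.0 [477.8  37.  205.8] 0.0138423373074691
```

```bash
python3 -c "
from h import *
print(env.close_job())"
```

```text
the job is handed in; nothing more can be done
None
```

The orange wheel is set: its white bar stands on top, in line with the index lines. I handed the job in at about 4 s of the 29 s allowed.

- **Move:** with the gripper shut, I pressed the wheel's top at about 4.7 N and dragged it about 21 mm towards the box's −x. I then lifted the hand about 120 mm clear. The bar had started at about 0.60 rad.
- **Orange bar:** in the side camera it sits at column 286.0, where 286.2 is expected at angle 0, so it is at about 0 rad. The wrist and side pictures both show it level with the lines. I saved a top picture afterwards but did not measure it.
- **Green and blue wheels:** the hand never came down near either. Comparing side pictures before and after, green matched closely (mean grey-level difference 3.4). Blue differed more (mean 7.5, peak 69); I took this for noise or the arm's shadow and did not look into it further.

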